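# Start the soak timers in order

### The job

Start the instrument-soak timers in this order: press the blue cap, then the yellow cap, then the green cap, each lightly with the fingertips until it is down and stays down. Leave the red one unpressed, do not pick up, tip or shove any timer, and leave the cup, bottle and cassette where they are. Finish with the hand clear.

Things in the scene. Friction and masses are not known exactly. Their poses are not given: they have to be found in the camera images.
- blue_timer: Loose soak timer with the blue cap: a white round puck 64 mm across with a dark rubber foot, its body 28 mm high, mass about 0.3 kg. Origin: centre of its underside on the bench; z up. It must stay standing where it is: not lifted, tipped or shoved (20 mm at most).
- blue_cap (a joint): How far the blue cap is pushed down into its timer, m: 0 = up (as at the start), 0.010 = at its stop. It needs a push of about 2.5 N, does not spring back and stays where it is left; beyond 0.006 it is down and the timer runs. At 0.010 it meets a cushion: it gives up to 5 mm more, taking 4 N rising to 12 N, then is hard, and comes back to 0.010 when let go. More than 20 N of push is too hard.
- blue_top (a point): Centre of the top face of the blue cap, a blue disc 40 mm across that stands 16 mm proud of its white timer while up (top 44 mm above the bench, 34 mm when down at its stop). It moves down with the cap. The timers' yaw means nothing.
- yellow_timer: Loose soak timer with the yellow cap: a white round puck 64 mm across with a dark rubber foot, its body 28 mm high, mass about 0.3 kg. Origin: centre of its underside on the bench; z up. It must stay standing where it is: not lifted, tipped or shoved (20 mm at most).
- yellow_cap (a joint): How far the yellow cap is pushed down into its timer, m: 0 = up (as at the start), 0.010 = at its stop. It needs a push of about 2.5 N, does not spring back and stays where it is left; beyond 0.006 it is down and the timer runs. At 0.010 it meets a cushion: it gives up to 5 mm more, taking 4 N rising to 12 N, then is hard, and comes back to 0.010 when let go. More than 20 N of push is too hard.
- yellow_top (a point): Centre of the top face of the yellow cap, a yellow disc 40 mm across that stands 16 mm proud of its white timer while up (top 44 mm above the bench, 34 mm when down at its stop). It moves down with the cap. The timers' yaw means nothing.
- green_timer: Loose soak timer with the green cap: a white round puck 64 mm across with a dark rubber foot, its body 28 mm high, mass about 0.3 kg. Origin: centre of its underside on the bench; z up. It must stay standing where it is: not lifted, tipped or shoved (20 mm at most).
- green_cap (a joint): How far the green cap is pushed down into its timer, m: 0 = up (as at the start), 0.010 = at its stop. It needs a push of about 2.5 N, does not spring back and stays where it is left; beyond 0.006 it is down and the timer runs. At 0.010 it meets a cushion: it gives up to 5 mm more, taking 4 N rising to 12 N, then is hard, and comes back to 0.010 when let go. More than 20 N of push is too hard.
- green_top (a point): Centre of the top face of the green cap, a green disc 40 mm across that stands 16 mm proud of its white timer while up (top 44 mm above the bench, 34 mm when down at its stop). It moves down with the cap. The timers' yaw means nothing.
- red_timer: Loose soak timer with the red cap: a white round puck 64 mm across with a dark rubber foot, its body 28 mm high, mass about 0.3 kg. Origin: centre of its underside on the bench; z up. It must stay standing where it is: not lifted, tipped or shoved (20 mm at most).
- red_cap (a joint): How far the red cap is pushed down into its timer, m: 0 = up (as at the start), 0.010 = at its stop. It needs a push of about 2.5 N, does not spring back and stays where it is left; beyond 0.006 it is down and the timer runs. At 0.010 it meets a cushion: it gives up to 5 mm more, taking 4 N rising to 12 N, then is hard, and comes back to 0.010 when let go. More than 20 N of push is too hard.
- red_top (a point): Centre of the top face of the red cap, a red disc 40 mm across that stands 16 mm proud of its white timer while up (top 44 mm above the bench, 34 mm when down at its stop). It moves down with the cap. The timers' yaw means nothing.
- steel_cup: Bystander: open steel cup, 60 mm across the rim, 70 mm high; loose, upright. Origin: centre of its underside.
- spray_bottle: Bystander: small clear bottle with blue cap, 50 mm across, 110 mm high; loose, upright. Origin: centre of its underside.
- cassette: Bystander: open steel instrument cassette with blue ends, 120 mm (its x) by 80 mm by 28 mm high; loose. Origin: centre of its underside.
Not all that is in view belongs to the job. What is shaped like the blue_timer but pink or turquoise is not meant.

How it is judged:
By the outcome, as a careful person would: the job done as asked, in the order asked, and still so for the second after the job is handed in, with the robot touching nothing.
It also fails if it takes over 53 s, if anything falls off the work surface, if the arm or the gripper's body presses on something with over 40 N, if the wrist force passes 120 N, or if a joint passes its speed limit or range.

### The arm

A 6-joint arm with a two-finger parallel gripper is mounted at the origin on the work surface. World frame = base frame: x ahead of the robot, y to its left, z up, the work surface at z = 0. Lengths are in m, angles in rad, forces in N, time in s.
With the tool pointing down it reaches from about 0.3 to 0.825 m from the base axis. Payload 5.4 kg.
Tool frame: the origin (TCP) lies midway between the tips of the shut fingers; the grasp point (between the pads) lies ctrl.grip_point_offset behind it (ctrl.grip_point_offset is the distance from the TCP to the grasp point, in m); z points along the fingers, y is the line along which they close (so a half turn about z gives the same grasp; the last joint's range is limited). The gripper opens to 92 mm and grips with 3 to 60 N. Pads are 20 mm wide; open, the fingers measure 128 mm over their backs; the gripper's body (75 mm by 189 mm) begins 69 mm behind the grasp point.
Start: joints at [-0.21, 0.158, 1.597, -0, 1.386, -0.21], TCP at [0.575, -0, 0.178] pointing down, gripper open.
Joint ranges: [-2.91, 2.91], [-0.94, 2.29], [0.18, 2.7], [-1.29, 4.43], [0.17, 2.64], [-3, 3]. Speed limits (rad/s): [2.57, 2.57, 3.14, 3.14, 3.14, 3.14].

### API

Orientations are given as [roll, pitch, yaw] about the fixed x, y, z axes, in that order (R = Rz(yaw) Ry(pitch) Rx(roll)).
In Python, from workcell import ctrl, read_camera, get_calibration gives the robot as it stands.
- The arm moves only by the shell command python3 -m crank 'ROWS'. ROWS is JSON, a list of rows, each a list of 5 numbers: the shift along the tool's x, y, z in mm, then the turn about the tool's z in degrees, then the opening, from 0 (shut) to 1 (fully open). In form: [[x, y, z, turn, claw], ...]. A call has 1 to 20 rows; each row shifts and turns the commanded pose from where the row before left it, along the tool's axes as they then stand; what a row does not reach is not made up. A row lasts 1/10 s, in which the tool goes at most 50 mm and 8.59 degrees, less where a joint would pass 70% of its speed; a pose out of reach is approached as far as the arm can. A call with a gripper value outside its range is refused whole. The fingers move at their own pace and stop on an object; the grip force is fixed at half the most. Time passes only in rows, so rows that do not move let the fingers close. It gives the time, the measured TCP pose, the force, the opening and the grip force at its end, in the units of the state.
- ctrl.get_obs(): the state, without advancing time (a new reading comes with each control period).
- read_camera(name): name is "scene" or "side" or "wrist"; returns (picture, depth): 480x640x3 uint8, blue, green, red; 480x640 float32, m along the optical axis (not along the pixel's ray), 0 where there is no reading.
- get_calibration(name): a dict with "vfov" (degrees; the focal length in pixels is half the picture's height over the tangent of half this angle, whatever the lens; pixels are square), "cx", "cy" (the principal point, pixels), "k1" (the pictures are not rectified: a ray, as slopes to the right and down, at radius r is drawn at 1 + k1 r^2 times it, then the intrinsics apply), "extrinsics" (4x4, takes a point from camera to world coordinates). Camera axes: x right, y up, looking along -z (the intrinsics and any distortion apply to the point x, -y, -z); pixel columns grow to the right and rows downward; lengths in m; the calibration is good to about 2 mm. A picture is of the moment at which its call begins: read the wrist's pose just before it. get_calibration takes no time and is no camera call; for the wrist camera it gives the pose at the moment of the call.
- ctrl.close_job(): hands the job in; it is judged then, once.
The state is a dict: "time": time; "joint_positions": joint angles; "qvel": joint speeds; "tau": joint torques, N m; "tcp_pos": TCP position; "orientation": TCP orientation; "contact_force": force on the tool from outside, world axes, zero at the start; "wrist_torque": the same for the moment, N m; "grip_width": finger opening in m; "grasp_force": force on a finger pad.
Only numpy, scipy, OpenCV 4.12 (cv2) and the standard library are available. Lean on these libraries where they do the work, as an engineer would, in place of code of your own. Each camera call takes 0.05 s, during which the arm holds its last target. There are 200 camera calls.

## Working session

There is one attempt and no reset: what is moved stays moved. The work goes in short steps, Python scripts to look and compute and a shell command to move; the robot and the scene stay as the last step left them, time stands still between calls to the robot, and variables do not carry over. Pictures are saved under pics/ and viewed, at most 10 in all, crops included, and the job is handed in when it is done.

```bash
mkdir -p pics; ls; cat > h.py <<'E'
import numpy as np, cv2
from workcell import ctrl, read_camera, get_calibration
def K(c):
    f=240/np.tan(np.radians(c["vfov"])/2)
    return np.array([[f,0,c["cx"]],[0,f,c["cy"]],[0,0,1.]]), np.array([c["k1"],0,0,0,0.])
def ray(c,u,v):
    k,d=K(c); p=cv2.undistortPoints(np.array([[[u,v]]],float),k,d)[0,0]
    E=np.array(c["extrinsics"]); return E[:3,3], E[:3,:3]@np.array([p[0],-p[1],-1])
def plane(c,u,v,z):
    o,r=ray(c,u,v); return o+r*(z-o[2])/r[2]
def depthpt(c,u,v,d):
    o,r=ray(c,u,v); return o+r*d
E
python3 - <<'E'
from h import *
o=ctrl.get_obs(); print(o, ctrl.grip_point_offset)
for n in("scene","side","wrist"):
    c=get_calibration(n); p,d=read_camera(n); cv2.imwrite(f"pics/{n}0.png",p); np.save(f"pics/{n}0.npy",d)
    import pickle; pickle.dump(c,open(f"pics/{n}0.pkl","wb"))
    print(n,c["vfov"],c["k1"],np.round(c["extrinsics"],3).tolist())
E
```

```text
pics
{'time': 0.0, 'joint_positions': array([-2.10097785e-01,  1.59041784e-01,  1.59823714e+00, -3.28558472e-05,
        1.38619493e+00, -2.10062915e-01]), 'qvel': array([-0.00131692, -0.00203626, -0.00099978,  0.00266138,  0.00084455,
       -0.00094002]), 'tau': array([ 4.79022274e-04, -3.85570908e+01, -3.22103977e+01,  7.00944406e-02,
        3.78346047e-02, -1.56143192e-04]), 'tcp_pos': array([5.74300027e-01, 1.17546559e-04, 1.76920617e-01]), 'orientation': array([-3.13974608e+00, -3.60693390e-04,  1.57076719e+00]), 'contact_force': array([-0.41802867, -0.54295866,  0.76769321]), 'wrist_torque': array([0.02030406, 0.0048937 , 0.03220979]), 'grasp_force': 0.0, 'grip_width': 0.0917372483321518} 0.0187
scene 49.774202298681985 0.021282311309328755 [[0.23, -0.648, 0.727, 1.376], [0.973, 0.16, -0.165, -0.117], [-0.01, 0.745, 0.667, 0.787], [0.0, 0.0, 0.0, 1.0]]
side 51.02228573445143 -0.1120613077175276 [[-0.955, 0.2, -0.217, 0.363], [-0.295, -0.616, 0.73, 0.824], [0.012, 0.762, 0.648, 0.709], [0.0, 0.0, 0.0, 1.0]]
wrist 62.28109684586277 -0.03589634049350852 [[1.0, -0.001, -0.0, 0.575], [0.001, 0.958, 0.286, 0.08], [-0.0, -0.286, 0.958, 0.383], [0.0, 0.0, 0.0, 1.0]]
```

View pics/scene0.png

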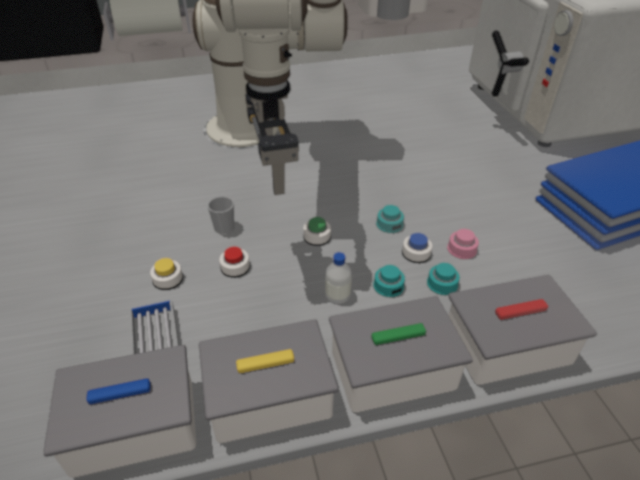

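View pics/side0.png

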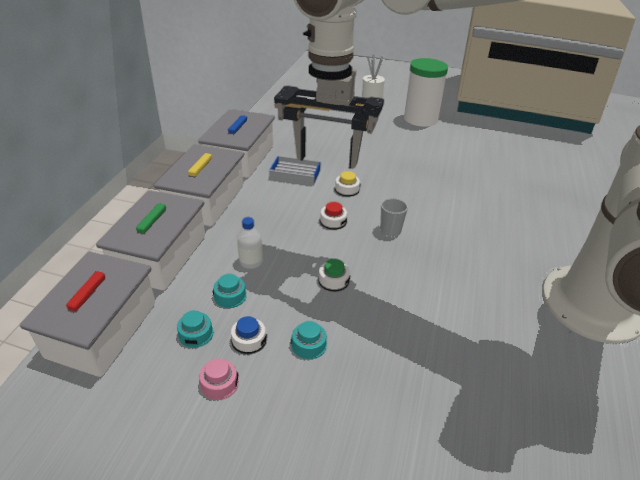

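The scene view shows the caps at blue (418,241), yellow (165,267), green (317,225) and red (233,255). In the side view they are at blue (247,327), yellow (348,178), green (335,268) and red (333,209). The blue timer is ringed by turquoise and pink ones. The lids and the bottle cap share the colours, so I restrict the masks to windows around these pixels.

```bash
cat >> h.py <<'E'
HUE={'blue':(105,125),'yellow':(20,34),'green':(45,80),'red':(0,8)}
def blob(p,col,near,w=22,smin=110):
    h=cv2.cvtColor(p,cv2.COLOR_BGR2HSV); lo,hi=HUE[col]
    m=cv2.inRange(h,(lo,smin,40),(hi,255,255))
    if col=='red': m|=cv2.inRange(h,(174,smin,40),(180,255,255))
    k=np.zeros_like(m); u,v=map(int,near); k[max(v-w,0):v+w,max(u-w,0):u+w]=255
    n,l,s,ce=cv2.connectedComponentsWithStats(m&k)
    i=1+np.argmax(s[1:,4]); return ce[i],s[i]
def tri(a,b):
    (o1,r1),(o2,r2)=a,b
    t=np.linalg.lstsq(np.c_[r1,-r2],o2-o1,rcond=None)[0]
    p,q=o1+t[0]*r1,o2+t[1]*r2; return (p+q)/2,np.linalg.norm(p-q)
E
python3 - <<'E'
from h import *; import pickle
S={'blue':(418,241),'yellow':(165,267),'green':(317,225),'red':(233,255)}
D={'blue':(247,327),'yellow':(348,178),'green':(335,268),'red':(333,209)}
I={n:(cv2.imread(f"pics/{n}0.png"),np.load(f"pics/{n}0.npy"),pickle.load(open(f"pics/{n}0.pkl","rb"))) for n in("scene","side")}
for c in S:
    r=[]
    for n,P in(("scene",S),("side",D)):
        p,d,cal=I[n]; ce,s=blob(p,c,P[c]); r.append(ray(cal,*ce))
        print(c,n,ce.round(1),s.tolist(),"plane44",plane(cal,*ce,.042)[:2].round(4),"depth",depthpt(cal,*ce,d[int(ce[1]),int(ce[0])]).round(4))
    x,g=tri(*r); print("  tri",x.round(4),g.round(4))
p,d,cal=I["side"]
for n,u,v in(("cup","",""),):pass
for n,u,v in(("bottle",248,222),("cup",393,206)): print(n,depthpt(cal,u,v,d[v,u]).round(3))
for n,u,v in(("turq",309,331),("turq",230,284),("turq",193,322),("pink",218,370)): print(n,plane(cal,u,v,.044).round(3))
E
```

```text
blue scene [417.9 240.2] [411, 234, 15, 14, 165] plane44 [0.6338 0.2915] depth [0.6337 0.2916 0.0419]
blue side [247.1 326.9] [237, 316, 22, 22, 390] plane44 [0.6272 0.3002] depth [0.6275 0.2996 0.0412]
  tri [0.6289 0.295  0.0364] 0.0016
yellow scene [164.1 266.7] [155, 258, 20, 18, 268] plane44 [ 0.5853 -0.2375] depth [ 0.5874 -0.2372  0.0439]
yellow side [347.6 177.5] [340, 172, 16, 12, 161] plane44 [ 0.5762 -0.227 ] depth [ 0.5764 -0.228   0.0414]
  tri [ 0.5783 -0.2385  0.035 ] 0.0006
green scene [320.2 225. ] [317, 222, 7, 7, 33] plane44 [0.5354 0.1018] depth [0.5347 0.1019 0.0414]
green side [334.  267.4] [325, 259, 19, 18, 271] plane44 [0.523  0.1044] depth [0.5222 0.1077 0.045 ]
  tri [0.5257 0.102  0.0366] 0.006
red scene [233.3 254.6] [225, 247, 18, 16, 242] plane44 [ 0.5836 -0.0968] depth [ 0.5844 -0.0968  0.0427]
red side [333.5 208.6] [326, 202, 16, 14, 199] plane44 [ 0.5752 -0.0877] depth [ 0.5744 -0.0842  0.0445]
  tri [ 0.5772 -0.0965  0.0357] 0.0004
bottle [0.702 0.102 0.111]
cup [ 0.446 -0.128  0.051]
turq [0.521 0.277 0.044]
turq [0.698 0.213 0.044]
turq [0.721 0.321 0.044]
pink [0.636 0.401 0.044]
```

View pics/wrist0.png

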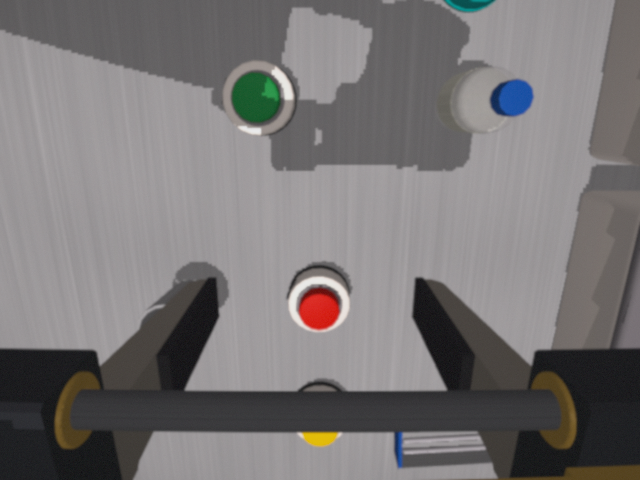

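The wrist view shows green at (256,97), red at (319,309) and yellow at (320,436), with the bottle at (490,98). Moving to near blue with the fingers shut.

```bash
python3 -m crank '[[40,9,0,0,0],[40,9,0,0,0],[40,9,0,0,0],[40,9,0,0,0],[40,9,0,0,0],[40,9,0,0,0],[0,0,0,0,0],[0,0,0,0,0]]'
cat > look.py <<'E'
import sys,time
from h import *
# usage: look.py col name [prevview]; finds cap nearest the guess, in px from world guess
col,name=sys.argv[1:3]; g=np.array([float(a) for a in sys.argv[3:6]])
o=ctrl.get_obs(); c=get_calibration("wrist"); p,d=read_camera("wrist")
cv2.imwrite(f"pics/{name}.png",p)
E=np.array(c["extrinsics"]); q=E[:3,:3].T@(g-E[:3,3]); k,ds=K(c)
px=cv2.projectPoints(np.array([[q[0],-q[1],-q[2]]]),np.zeros(3),np.zeros(3),k,ds)[0].ravel()
ce,s=blob(p,col,px,60)
import json,os
R=json.load(open("rays.json")) if os.path.exists("rays.json") else {}
r=ray(c,*ce)
w=plane(c,*ce,g[2]); t=np.array(o["tcp_pos"])
print("px guess",px.round(1),"blob",ce.round(1),s.tolist(),"plane",w.round(4),"depth",depthpt(c,*ce,d[int(ce[1]),int(ce[0])]).round(4))
print("tcp",t.round(4),"rpy",np.round(o["orientation"],4),"F",np.round(o["contact_force"],2),"t",o["time"],"width",o["grip_width"])
if col in R:
    x,gap=tri([np.array(a) for a in R[col]],r); print("tri",x.round(4),gap.round(4))
R.setdefault(col,[a.tolist() for a in r]); json.dump(R,open("rays.json","w"))
dw=(w-t)*1000; print("tool shift mm: x %.1f y %.1f z %.1f"%(dw[1],dw[0],-dw[2]))
E
python3 look.py blue b1 .630 .296 .044
```

```text
time: 0.95
tcp_pos: [0.6286, 0.2403, 0.1771]
orientation: [-3.14, 0.001, 1.572]
contact_force: [1.1, -0.5, -0.0]
grip_width: 0.0301
grasp_force: 0.0
px guess [316.3 147.6] blob [317.5 149.5] [295, 127, 46, 46, 1678] plane [0.631  0.2944 0.044 ] depth [0.631  0.2944 0.0439]
tcp [0.6286 0.2403 0.1771] rpy [-3.1405e+00  8.0000e-04  1.5723e+00] F [ 1.11 -0.55 -0.04] t 0.95 width 0.030092167299919596
tool shift mm: x 54.1 y 2.4 z 133.1
```

```bash
python3 -m crank '[[27,1,0,0,0],[27,1,0,0,0],[0,0,30,0,0],[0,0,30,0,0],[0,0,0,0,0],[0,0,0,0,0],[0,0,0,0,0]]'
python3 look.py blue b2 .631 .2944 .044
```

```text
time: 1.7
tcp_pos: [0.6325, 0.2934, 0.1204]
orientation: [3.138, -0.001, 1.57]
contact_force: [1.2, 0.6, 0.7]
grip_width: 0.0002
grasp_force: 0.0
px guess [311.8 228.9] blob [312.  226.3] [286, 200, 52, 53, 2133] plane [0.6311 0.2964 0.044 ] depth [0.6311 0.2959 0.0423]
tcp [0.6325 0.2934 0.1204] rpy [ 3.1382e+00 -9.0000e-04  1.5696e+00] F [1.21 0.58 0.66] t 1.7 width 0.0002316618106396643
tri [0.631  0.2936 0.0337] 0.0
tool shift mm: x 3.0 y -1.4 z 76.4
```

View pics/b2.png

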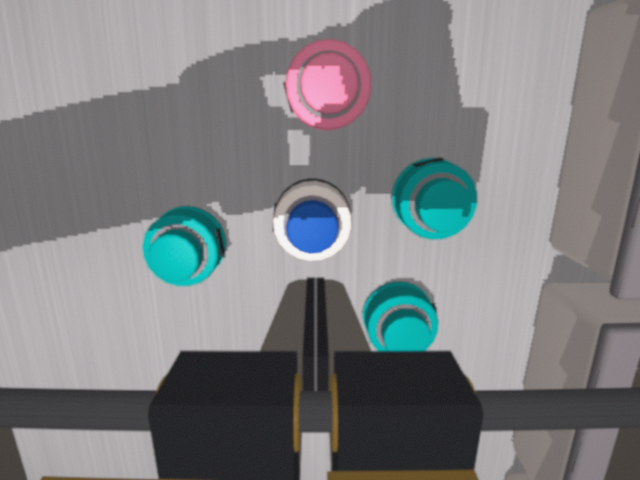

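The close view shows blue at (312,226) just ahead of the shut fingertips, with clear space around them. Going down to just above the cap.

```bash
python3 -m crank '[[2,-1,22,0,0],[0,0,22,0,0],[0,0,20,0,0],[0,0,0,0,0],[0,0,0,0,0],[0,0,0,0,0]]'
```

```text
time: 2.35
tcp_pos: [0.6316, 0.2964, 0.0565]
orientation: [3.138, -0.001, 1.571]
contact_force: [0.3, 0.4, 0.4]
grip_width: 0.0005
grasp_force: 0.0
```

```bash
python3 -m crank '[[0,0,4,0,0],[0,0,4,0,0],[0,0,3,0,0],[0,0,2,0,0],[0,0,2,0,0],[0,0,2,0,0],[0,0,0,0,0],[0,0,0,0,0]]'
```

```text
time: 3.15
tcp_pos: [0.63, 0.296, 0.0369]
orientation: [-3.142, 0.0, 1.571]
contact_force: [-0.1, 0.2, 0.2]
grip_width: 0.0007
grasp_force: 0.0
```

```bash
python3 -m crank '[[0,0,1,0,0],[0,0,1,0,0],[0,0,1,0,0],[0,0,1,0,0],[0,0,0,0,0]]'; python3 -m crank '[[0,0,0,0,0]]'
```

```text
time: 3.65
tcp_pos: [0.6298, 0.2959, 0.0326]
orientation: [-3.141, 0.0, 1.571]
contact_force: [-0.8, 0.4, -0.6]
grip_width: 0.0004
grasp_force: 0.0
time: 3.75
tcp_pos: [0.63, 0.296, 0.0329]
orientation: [-3.142, 0.0, 1.571]
contact_force: [-0.6, 0.1, -0.5]
grip_width: 0.0005
grasp_force: 0.0
```

```bash
python3 - <<'E'
from h import *
p,d=read_camera("side"); q,e=read_camera("wrist")
a=cv2.resize(p[240:400,150:350],(400,320),interpolation=cv2.INTER_CUBIC); b=cv2.resize(q[150:390,170:470],(400,320))
cv2.imwrite("pics/press1.png",np.hstack([a,b])); o=ctrl.get_obs(); print(o["contact_force"],o["wrist_torque"],o["tcp_pos"])
E
```

```text
[-0.36727691  0.94923252 -0.26949423] [-0.03154132 -0.00898082 -0.06363349] [0.63003112 0.29599342 0.03296035]
```

View pics/press1.png

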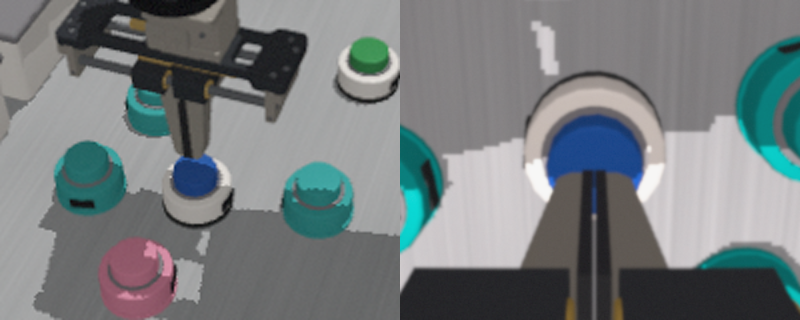

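Both crops show the tip over the cap's −y half, so contact is unclear. I'll check heights and positions with depth.

```bash
python3 - <<'E'
from h import *
for n in("wrist","side"):
    c=get_calibration(n); p,d=read_camera(n)
    k,ds=K(c); v,u=np.mgrid[:480,:640]
    P=cv2.undistortPoints(np.stack([u,v],-1).reshape(-1,1,2).astype(float),k,ds).reshape(480,640,2)
    E=np.array(c["extrinsics"]); X=(np.dstack([P[...,0],-P[...,1],-np.ones((480,640))])*d[...,None])@E[:3,:3].T+E[:3,3]
    h=cv2.cvtColor(p,cv2.COLOR_BGR2HSV); near=(np.hypot(X[...,0]-.631,X[...,1]-.295)<.035)&(d>0)
    b=(cv2.inRange(h,(105,110,40),(125,255,255))>0)&near
    B=X[b]; print(n,"cap n",len(B),"z pct",np.percentile(B[:,2],[5,25,50,75,95]).round(4),"xy min",B.min(0).round(4),"max",B.max(0).round(4))
    f=near&~b&(X[...,2]>.030)&(h[...,1]<110)&(X[...,2]<.060); F=X[f]
    F=F[F[:,2]>.031]
    for z in np.arange(.028,.06,.004):
        s=F[(F[:,2]>=z)&(F[:,2]<z+.004)]
        if len(s): print("  tool z",z.round(3),len(s),"x",np.percentile(s[:,0],[2,98]).round(4),"y",np.percentile(s[:,1],[2,98]).round(4))
E
```

```text
wrist cap n 2775 z pct [0.0342 0.0424 0.0432 0.0437 0.045 ] xy min [0.6116 0.2866 0.029 ] max [0.6499 0.3139 0.1005]
  tool z 0.028 4 x [0.6472 0.65  ] y [0.3002 0.3051]
  tool z 0.032 7 x [0.6114 0.6497] y [0.2964 0.306 ]
  tool z 0.036 4 x [0.6494 0.6505] y [0.2953 0.3009]
  tool z 0.04 65 x [0.6117 0.6504] y [0.2856 0.3002]
  tool z 0.044 2 x [0.62   0.6215] y [0.2936 0.294 ]
side cap n 374 z pct [0.0314 0.0407 0.0435 0.0446 0.0457] xy min [0.6089 0.2778 0.0296] max [0.6481 0.316  0.0757]
  tool z 0.028 2 x [0.6111 0.6381] y [0.2784 0.315 ]
  tool z 0.032 4 x [0.6091 0.6101] y [0.2884 0.2957]
  tool z 0.036 1 x [0.6151 0.6151] y [0.2794 0.2794]
  tool z 0.04 10 x [0.6115 0.6479] y [0.2762 0.3001]
  tool z 0.044 1 x [0.6148 0.6148] y [0.2843 0.2843]
```

```bash
python3 - <<'E'
from h import *
c=get_calibration("wrist"); p,d=read_camera("wrist"); print(c["extrinsics"][:3,3] if hasattr(c["extrinsics"],'shape') else c["extrinsics"])
for v in range(250,330,6):
    for u in (300,322): print(v,u,p[v,u].tolist(),d[v,u].round(4),depthpt(c,u,v,d[v,u]).round(4))
c=get_calibration("side"); p,d=read_camera("side")
for v in range(300,334,3): print(v,p[v,245].tolist(),d[v,245].round(4),depthpt(c,245,v,d[v,245]).round(4))
E
```

```text
[0.63022242 0.37630637 0.23917889]
250 300 [142, 73, 33] 0.2075 [0.6227 0.3096 0.0425]
250 322 [139, 71, 29] 0.2076 [0.6342 0.3096 0.0424]
256 300 [139, 71, 30] 0.2085 [0.6227 0.3062 0.0425]
256 322 [138, 71, 28] 0.2078 [0.6342 0.3065 0.0432]
262 300 [138, 69, 24] 0.2081 [0.6227 0.3034 0.0437]
262 322 [140, 72, 31] 0.2076 [0.6342 0.3036 0.0443]
268 300 [139, 71, 29] 0.2104 [0.6226 0.2995 0.0426]
268 322 [138, 70, 26] 0.2089 [0.6342 0.3001 0.0439]
274 300 [137, 71, 27] 0.2106 [0.6226 0.2964 0.0432]
274 322 [138, 71, 27] 0.2102 [0.6343 0.2966 0.0436]
280 300 [93, 87, 89] 0.1846 [0.6235 0.3036 0.0682]
280 322 [42, 35, 38] 0.1807 [0.6337 0.3052 0.0719]
286 300 [84, 90, 97] 0.1756 [0.6239 0.3046 0.0773]
286 322 [36, 33, 32] 0.1745 [0.6336 0.305  0.0783]
292 300 [85, 89, 96] 0.1686 [0.6241 0.305  0.0845]
292 322 [33, 34, 33] 0.1674 [0.6334 0.3055 0.0857]
298 300 [82, 88, 94] 0.1629 [0.6243 0.3051 0.0905]
298 322 [32, 30, 30] 0.1617 [0.6333 0.3056 0.0915]
304 300 [84, 91, 97] 0.1577 [0.6245 0.3051 0.0959]
304 322 [33, 34, 33] 0.1562 [0.6332 0.3057 0.0972]
310 300 [83, 89, 94] 0.1529 [0.6247
[... 239 characters left out ...]
] 0.1438 [0.633  0.305  0.1104]
328 300 [83, 89, 96] 0.1379 [0.6252 0.306  0.1162]
328 322 [35, 32, 33] 0.1404 [0.6329 0.3047 0.1141]
300 [87, 95, 99] 0.8181 [0.6229 0.3063 0.1167]
303 [88, 95, 98] 0.8243 [0.6238 0.3054 0.1085]
306 [84, 88, 93] 0.8256 [0.6233 0.3076 0.1037]
309 [73, 77, 79] 0.8347 [0.6252 0.3051 0.0933]
312 [62, 64, 67] 0.8397 [0.6258 0.305  0.0857]
315 [50, 52, 55] 0.8444 [0.6262 0.3053 0.0784]
318 [39, 40, 40] 0.8511 [0.6273 0.3043 0.0695]
321 [110, 58, 30] 0.877 [0.6343 0.2918 0.046 ]
324 [107, 57, 29] 0.876 [0.633  0.2956 0.0427]
327 [109, 58, 30] 0.8664 [0.629  0.3046 0.046 ]
330 [108, 57, 27] 0.8652 [0.6276 0.3086 0.043 ]
333 [113, 59, 31] 0.8606 [0.6252 0.3145 0.0426]
```

Depth from both views puts the real fingertips at z≈0.067 while the TCP reads 0.033. The cap is still up at 0.0435 and untouched. The TCP reading is therefore about 34 mm below the shut tips, so I'll descend by camera and force instead.

```bash
cat > gap.py <<'E'
import sys
from h import *
# lowest visible point of the finger front and cap top height, along wrist image columns
col=sys.argv[1]; gx,gy=float(sys.argv[2]),float(sys.argv[3])
o=ctrl.get_obs()
for n in("wrist","side"):
    c=get_calibration(n); p,d=read_camera(n)
    k,ds=K(c); v,u=np.mgrid[:480,:640]
    P=cv2.undistortPoints(np.stack([u,v],-1).reshape(-1,1,2).astype(float),k,ds).reshape(480,640,2)
    E=np.array(c["extrinsics"]); X=(np.dstack([P[...,0],-P[...,1],-np.ones((480,640))])*d[...,None])@E[:3,:3].T+E[:3,3]
    h=cv2.cvtColor(p,cv2.COLOR_BGR2HSV); lo,hi=HUE[col]
    r=np.hypot(X[...,0]-gx,X[...,1]-gy)
    b=(cv2.inRange(h,(lo,110,40),(hi,255,255))>0)&(r<.018)&(d>0)
    f=(d>0)&(p.max(2)<125)&(h[...,1]<90)&(r<.022)&(X[...,2]>.03)&(X[...,2]<.12)
    print(n,"cap top",np.median(X[b][:,2]).round(4) if b.any() else None,"finger low",np.percentile(X[f][:,2],[0,1,3]).round(4) if f.any() else None,"finger xy",np.median(X[f][:,:2],0).round(4))
print("tcp",o["tcp_pos"].round(4),"F",o["contact_force"].round(2),"t",o["time"])
E
python3 -m crank '[[0,0,6,0,0],[0,0,6,0,0],[0,0,4,0,0],[0,0,0,0,0],[0,0,0,0,0]]'; python3 gap.py blue .631 .2955
```

```text
time: 4.55
tcp_pos: [0.6298, 0.2959, 0.0166]
orientation: [-3.141, 0.0, 1.571]
contact_force: [0.3, -0.1, -0.2]
grip_width: 0.0006
grasp_force: 0.0
wrist cap top 0.0433 finger low [0.03   0.0546 0.0579] finger xy [0.6303 0.3052]
side cap top 0.0437 finger low [0.0301 0.0306 0.0495] finger xy [0.6265 0.3058]
tcp [0.6298 0.2959 0.0166] F [ 0.3  -0.05 -0.21] t 4.55
```

```bash
python3 -m crank '[[0,0,2,0,0],[0,0,2,0,0],[0,0,0,0,0]]'; python3 -m crank '[[0,0,1.5,0,0],[0,0,1.5,0,0]]';python3 -m crank '[[0,0,1.5,0,0],[0,0,1.5,0,0]]';python3 gap.py blue .631 .2955
```

```text
time: 4.95
tcp_pos: [0.6297, 0.2959, 0.0125]
orientation: [-3.141, 0.0, 1.571]
contact_force: [0.1, 0.6, -0.9]
grip_width: 0.0005
grasp_force: 0.0
time: 5.15
tcp_pos: [0.6301, 0.296, 0.0099]
orientation: [3.141, -0.0, 1.571]
contact_force: [0.3, 0.1, -0.1]
grip_width: 0.0001
grasp_force: 0.0
time: 5.35
tcp_pos: [0.63, 0.296, 0.007]
orientation: [-3.142, -0.0, 1.571]
contact_force: [-1.6, -0.5, 2.1]
grip_width: 0.0005
grasp_force: 1.2
wrist cap top 0.0424 finger low [0.03   0.045  0.0485] finger xy [0.6305 0.3053]
side cap top 0.0424 finger low [0.0301 0.0311 0.0449] finger xy [0.6267 0.3059]
tcp [0.63  0.296 0.007] F [-1.58 -0.47  2.05] t 5.35
```

```bash
python3 -m crank '[[0,0,1.5,0,0],[0,0,1.5,0,0],[0,0,1.5,0,0],[0,0,1.5,0,0]]'; python3 -m crank '[[0,0,1,0,0],[0,0,1,0,0]]';python3 gap.py blue .631 .2955
```

```text
time: 5.85
tcp_pos: [0.63, 0.296, 0.0009]
orientation: [3.141, -0.0, 1.571]
contact_force: [-1.2, 0.3, 2.6]
grip_width: 0.0006
grasp_force: 1.2
time: 6.05
tcp_pos: [0.63, 0.296, -0.0012]
orientation: [3.142, -0.0, 1.571]
contact_force: [-1.0, -0.5, 1.7]
grip_width: 0.0002
grasp_force: 1.2
wrist cap top 0.0344 finger low [0.03   0.0368 0.0403] finger xy [0.6311 0.3053]
side cap top 0.0341 finger low [0.03   0.031  0.0365] finger xy [0.6272 0.3059]
tcp [ 0.63    0.296  -0.0012] F [-1.01 -0.48  1.73] t 6.05
```

The cap top is at 0.034 (~9.5 mm pressed), so blue is down. Lift, check that it stays down, then go towards yellow.

```bash
python3 -m crank '[[0,0,1,0,0],[0,0,-10,0,0],[0,0,-40,0,0],[0,0,-50,0,0],[0,0,-50,0,0],[0,0,0,0,0]]'; python3 look.py blue b3 .631 .2955 .034
python3 -m crank '[[-40,-4,0,0,0],[-40,-4,0,0,0],[-40,-4,0,0,0],[-40,-4,0,0,0],[-40,-4,0,0,0],[-40,-4,0,0,0],[-40,-4,0,0,0],[-40,-4,0,0,0],[-40,-4,0,0,0],[-40,-4,0,0,0],[-40,-4,0,0,0],[-40,-4,0,0,0],[0,0,0,0,0],[0,0,0,0,0]]'; python3 look.py yellow y1 .578 -.236 .044
```

```text
time: 6.75
tcp_pos: [0.6355, 0.2976, 0.159]
orientation: [3.125, -0.005, 1.571]
contact_force: [0.2, 0.0, 1.1]
grip_width: 0.0005
grasp_force: 0.0
px guess [306.6 217.7] blob [306.6 218.3] [285, 197, 44, 44, 1504] plane [0.631  0.2949 0.034 ] depth [0.631  0.2951 0.0347]
tcp [0.6355 0.2976 0.159 ] rpy [ 3.1249 -0.0047  1.571 ] F [0.18 0.01 1.13] t 6.75 width 0.0005045513375694399
tri [0.631  0.293  0.0261] 0.0001
tool shift mm: x -2.7 y -4.5 z 125.0
time: 8.2
tcp_pos: [0.581, -0.1841, 0.1465]
orientation: [-3.139, -0.002, 1.569]
contact_force: [-0.2, 0.5, -0.7]
grip_width: 0.0004
grasp_force: 0.0
px guess [310.9 281.3] blob [313.4 272.6] [291, 257, 46, 47, 984] plane [ 0.5801 -0.2282  0.044 ] depth [ 0.5801 -0.2282  0.0439]
tcp [ 0.581  -0.1841  0.1465] rpy [-3.1395e+00 -1.7000e-03  1.5690e+00] F [-0.18  0.55 -0.66] t 8.2 width 0.00035419605266722977
tool shift mm: x -44.1 y -0.9 z 102.5
```

```bash
python3 -m crank '[[-25,0,0,0,0],[-25,-1,0,0,0],[0,0,25,0,0],[0,0,25,0,0],[0,0,0,0,0],[0,0,0,0,0],[0,0,0,0,0]]'; python3 look.py yellow y2 .579 -.236 .044
```

```text
time: 8.95
tcp_pos: [0.5821, -0.2337, 0.0996]
orientation: [3.14, 0.001, 1.572]
contact_force: [0.3, -0.4, 0.3]
grip_width: 0.0006
grasp_force: 0.0
px guess [309.5 241.4] blob [310.5 241.2] [283, 213, 56, 57, 2511] plane [ 0.5797 -0.2359  0.044 ] depth [ 0.5797 -0.2361  0.0432]
tcp [ 0.5821 -0.2337  0.0996] rpy [3.1395e+00 1.2000e-03 1.5720e+00] F [ 0.33 -0.42  0.32] t 8.95 width 0.0005574185035042112
tri [ 0.5793 -0.2643 -0.046 ] 0.0006
tool shift mm: x -2.2 y -2.4 z 55.6
```

View pics/y2.png

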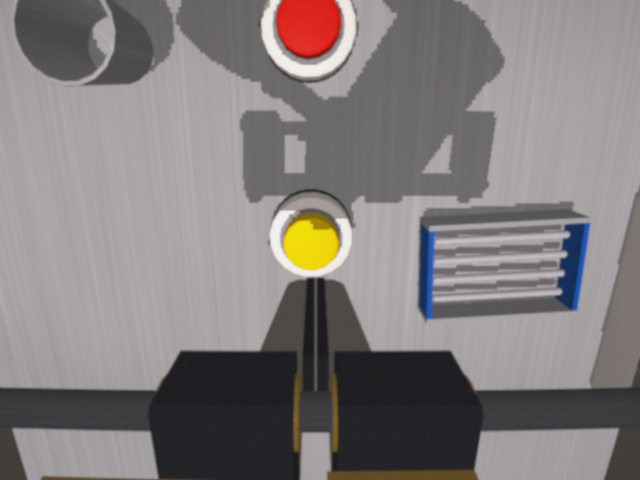

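Yellow is fully visible at (310,241), red at (308,20), the cup top left, and the cassette to the right, clear of the fingers.

```bash
python3 -m crank '[[-2,-2,20,0,0],[0,0,25,0,0],[0,0,20,0,0],[0,0,10,0,0],[0,0,5,0,0],[0,0,0,0,0],[0,0,0,0,0]]'; python3 gap.py yellow .580 -.236
```

```text
time: 9.7
tcp_pos: [0.58, -0.2366, 0.0193]
orientation: [3.14, 0.001, 1.571]
contact_force: [-0.1, 0.1, 0.3]
grip_width: 0.0003
grasp_force: 0.0
wrist cap top 0.0432 finger low [0.03   0.0582 0.0618] finger xy [ 0.5803 -0.2272]
side cap top 0.043 finger low [0.0305 0.0579 0.0602] finger xy [ 0.5782 -0.2261]
tcp [ 0.58   -0.2366  0.0193] F [-0.13  0.15  0.34] t 9.7
```

Contact is expected at TCP z≈0.0085 and the down position at about −0.001.

```bash
python3 -m crank '[[0,0,3,0,0],[0,0,3,0,0],[0,0,2,0,0],[0,0,1.5,0,0],[0,0,1.5,0,0],[0,0,0,0,0]]'; python3 -m crank '[[0,0,1.5,0,0],[0,0,1.5,0,0],[0,0,1.5,0,0],[0,0,1.5,0,0]]'; python3 gap.py yellow .580 -.236
```

```text
time: 10.4
tcp_pos: [0.5789, -0.236, 0.0068]
orientation: [-3.141, -0.0, 1.571]
contact_force: [-0.2, -0.6, 0.1]
grip_width: 0.0006
grasp_force: 0.0
time: 10.8
tcp_pos: [0.5791, -0.2361, 0.0009]
orientation: [3.141, 0.0, 1.571]
contact_force: [-0.4, 0.8, 3.4]
grip_width: 0.0005
grasp_force: 1.2
wrist cap top 0.0365 finger low [0.03   0.04   0.0435] finger xy [ 0.5801 -0.2268]
side cap top 0.0359 finger low [0.0311 0.0403 0.0432] finger xy [ 0.5786 -0.2253]
tcp [ 0.5791 -0.2361  0.0009] F [-0.44  0.79  3.37] t 10.8
```

```bash
python3 -m crank '[[0,0,1,0,0],[0,0,1,0,0],[0,0,0.5,0,0]]'; python3 gap.py yellow .580 -.236; python3 -m crank '[[0,0,-10,0,0],[0,0,-40,0,0],[0,0,-50,0,0],[0,0,-40,0,0],[0,0,0,0,0]]'; python3 look.py yellow y3 .580 -.236 .034
python3 -m crank '[[35,-6,0,0,0],[35,-6,0,0,0],[35,-6,0,0,0],[35,-6,0,0,0],[35,-6,0,0,0],[35,-6,0,0,0],[35,-6,0,0,0],[35,-6,0,0,0],[0,0,0,0,0],[0,0,0,0,0],[0,0,0,0,0]]'; python3 look.py green g1 .528 .103 .044
```

```text
time: 11.2
tcp_pos: [0.5791, -0.2361, -0.0016]
orientation: [3.141, 0.0, 1.571]
contact_force: [-0.3, 0.0, 2.3]
grip_width: 0.0008
grasp_force: 1.2
wrist cap top 0.034 finger low [0.03   0.0374 0.041 ] finger xy [ 0.5796 -0.2268]
side cap top 0.0338 finger low [0.0304 0.0374 0.0403] finger xy [ 0.5784 -0.2253]
tcp [ 0.5791 -0.2361 -0.0016] F [-0.28  0.02  2.33] t 11.2
time: 11.8
tcp_pos: [0.5831, -0.2386, 0.1469]
orientation: [3.13, 0.008, 1.571]
contact_force: [0.1, -1.2, 0.4]
grip_width: 0.0006
grasp_force: 0.0
px guess [308.9 214. ] blob [308.4 216.1] [285, 193, 48, 47, 1720] plane [ 0.5796 -0.2378  0.034 ] depth [ 0.5796 -0.2377  0.0343]
tcp [ 0.5831 -0.2386  0.1469] rpy [3.1301 0.0075 1.5709] F [ 0.07 -1.22  0.39] t 11.8 width 0.0006030065401514581
tri [ 0.5796 -0.2475 -0.0041] 0.0003
tool shift mm: x 0.8 y -3.5 z 112.9
time: 12.95
tcp_pos: [0.5306, 0.0431, 0.1376]
orientation: [-3.14, 0.0, 1.57]
contact_force: [0.9, -0.6, 0.1]
grip_width: 0.0006
grasp_force: 0.0
px guess [310.8 145.8] blob [307.7 154.3] [283, 129, 51, 52, 2100] plane [0.5256 0.0967 0.044 ] depth [0.5256 0.0966 0.042 ]
tcp [0.5306 0.0431 0.1376] rpy [-3.1402e+00  3.0000e-04  1.5700e+00] F [ 0.9  -0.61  0.05] t 12.95 width 0.0006484614988123674
tool shift mm: x 53.6 y -5.0 z 93.6
```

Yellow stays down at 0.034. Now over green for a close look.

```bash
python3 -m crank '[[27,-2,0,0,0],[27,-3,0,0,0],[0,0,20,0,0],[0,0,20,0,0],[0,0,0,0,0],[0,0,0,0,0],[0,0,0,0,0]]'; python3 look.py green g2 .5256 .097 .044
```

```text
time: 13.7
tcp_pos: [0.527, 0.0973, 0.0996]
orientation: [3.14, 0.0, 1.57]
contact_force: [0.5, 0.5, 0.6]
grip_width: 0.0003
grasp_force: 0.0
px guess [311.9 238.8] blob [312.  236.1] [285, 208, 55, 56, 2397] plane [0.5257 0.0989 0.044 ] depth [0.5257 0.0986 0.0429]
tcp [0.527  0.0973 0.0996] rpy [3.1397e+00 1.0000e-04 1.5697e+00] F [0.51 0.47 0.59] t 13.7 width 0.0003224721504535129
tri [0.5255 0.0958 0.0336] 0.0002
tool shift mm: x 1.6 y -1.4 z 55.6
```

View pics/g2.png

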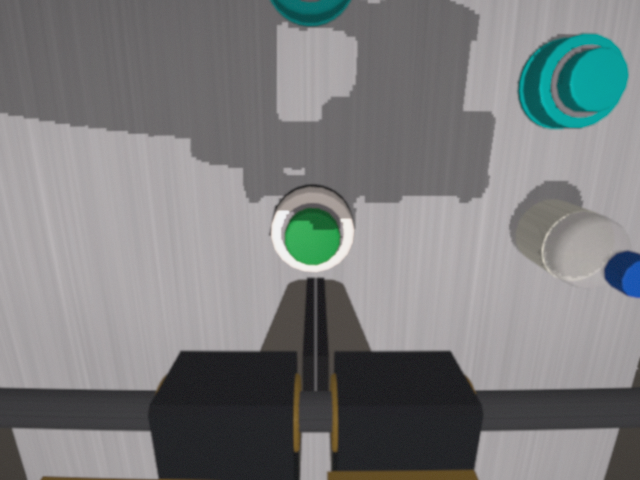

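Green is at (312,236). The bottle near (570,240) is about 175 mm away in x, beyond the gripper body's half width of 95 mm.

```bash
python3 -m crank '[[1,-1,20,0,0],[0,0,25,0,0],[0,0,20,0,0],[0,0,10,0,0],[0,0,5,0,0],[0,0,0,0,0],[0,0,0,0,0]]'; python3 gap.py green .5257 .098
```

```text
time: 14.45
tcp_pos: [0.526, 0.0989, 0.0196]
orientation: [3.14, 0.0, 1.571]
contact_force: [-0.1, 0.6, 0.2]
grip_width: 0.0004
grasp_force: 0.0
wrist cap top 0.0432 finger low [0.03   0.0432 0.0594] finger xy [0.5264 0.1082]
side cap top 0.0443 finger low [0.0301 0.0305 0.0326] finger xy [0.5249 0.1088]
tcp [0.526  0.0989 0.0196] F [-0.11  0.65  0.23] t 14.45
```

```bash
python3 -m crank '[[0,0,3,0,0],[0,0,3,0,0],[0,0,2,0,0],[0,0,1.5,0,0],[0,0,1.5,0,0],[0,0,0,0,0]]'; python3 -m crank '[[0,0,1.5,0,0],[0,0,1.5,0,0],[0,0,1.5,0,0],[0,0,1.5,0,0]]'; python3 -m crank '[[0,0,1,0,0],[0,0,1,0,0],[0,0,0.5,0,0]]'; python3 gap.py green .5257 .098
```

```text
time: 15.15
tcp_pos: [0.5249, 0.099, 0.0072]
orientation: [-3.141, 0.0, 1.571]
contact_force: [-0.3, 0.1, -0.3]
grip_width: 0.0004
grasp_force: 0.0
time: 15.55
tcp_pos: [0.5251, 0.099, 0.0014]
orientation: [3.141, -0.0, 1.571]
contact_force: [-0.4, 0.3, 3.1]
grip_width: 0.0004
grasp_force: 1.2
time: 15.85
tcp_pos: [0.5251, 0.099, -0.0011]
orientation: [3.141, -0.0, 1.571]
contact_force: [0.0, 0.2, 3.1]
grip_width: 0.0007
grasp_force: 1.2
wrist cap top 0.0343 finger low [0.03   0.0349 0.0391] finger xy [0.5261 0.1082]
side cap top 0.0355 finger low [0.03   0.0307 0.0333] finger xy [0.5249 0.109 ]
tcp [ 0.5251  0.099  -0.0011] F [0.04 0.16 3.12] t 15.85
```

Green is down at ~0.0345. Lift clear and check all four.

```bash
python3 -m crank '[[0,0,0.5,0,0],[0,0,-10,0,0],[0,0,-40,0,0],[0,0,-50,0,0],[0,0,-50,0,0],[0,0,0,0,0],[0,0,0,0,0]]'; python3 look.py green g3 .5257 .098 .034
python3 - <<'E'
from h import *
S={'blue':(418,241),'yellow':(165,267),'green':(317,225),'red':(233,255)}
D={'blue':(247,327),'yellow':(348,178),'green':(335,268),'red':(333,209)}
for n,P in(("scene",S),("side",D)):
    cal=get_calibration(n); p,d=read_camera(n); cv2.imwrite(f"pics/{n}9.png",p)
    for c in P:
        try: ce,s=blob(p,c,P[c])
        except ValueError: print(n,c,"hidden"); continue
        v,u=np.round(ce).astype(int)[::-1]; print(n,c,ce.round(1),depthpt(cal,u,v,np.median(d[v-2:v+3,u-2:u+3])).round(4))
E
```

```text
time: 16.65
tcp_pos: [0.526, 0.0989, 0.1501]
orientation: [3.138, 0.0, 1.571]
contact_force: [0.4, -0.1, -0.2]
grip_width: 0.0003
grasp_force: 0.0
px guess [313.4 218.1] blob [313.5 219.1] [292, 197, 45, 45, 1554] plane [0.5258 0.0972 0.034 ] depth [0.5258 0.0973 0.0344]
tcp [0.526  0.0989 0.1501] rpy [3.1382e+00 2.0000e-04 1.5708e+00] F [ 0.42 -0.09 -0.22] t 16.65 width 0.00026436892864867387
tri [0.5255 0.0952 0.0263] 0.0005
tool shift mm: x -1.8 y -0.2 z 116.1
scene blue [417.4 242.8] [0.6345 0.2902 0.0348]
scene yellow [164.7 268.5] [ 0.5847 -0.2371  0.0347]
scene green [316.6 226. ] [0.5277 0.0965 0.0336]
scene red [233.3 254.6] [ 0.5866 -0.0975  0.0438]
side blue [247.4 328.8] [0.6287 0.2984 0.0341]
side yellow [351.3 157.3] [0.503  0.1175 0.3003]
side green [334. 269.] [0.5232 0.1025 0.036 ]
side red [331.7 210.6] [ 0.5764 -0.0788  0.0411]
```

View pics/side9.png

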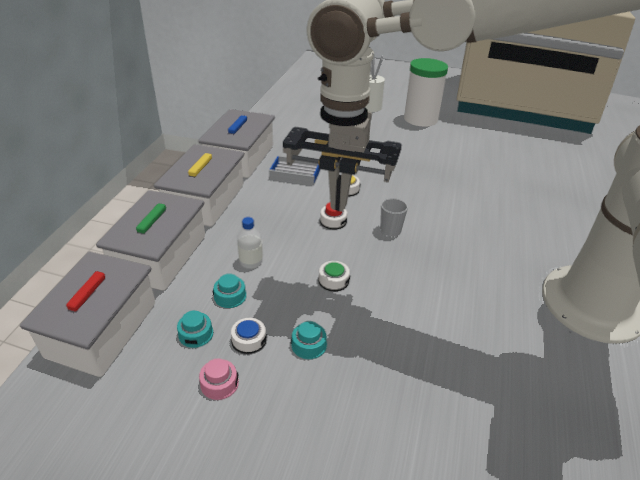

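The side view shows blue (247,329) and green (334,269) down. The hand is raised over green and only hides red and yellow from this camera. Red's top is still at 0.044, yellow's is at 0.035 in the scene view, and nothing has moved.

```bash
python3 -c "
from workcell import ctrl
print(ctrl.close_job())"
```

```text
the job is handed in; nothing more can be done
None
```

I pressed the blue, yellow and green caps in that order; depth readings put all three tops at about 34 mm, red is still up at 44 mm, nothing looked displaced, and I handed the job in with the hand clear at about 17 s.

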